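# Fetch the square firming stick from the sprung-flap dispenser

## Task

Get the thick square wooden stick out of the dispenser: press down the sprung flap over its bay, keep it held down while you take hold of the stick, and lift the stick clear so that the flap springs shut again. Then lower it upright into the small square steel well, foot on the well's floor before you let go, and leave it standing there. Leave the slim round stick standing in its bay.

Things in the scene. Friction and masses are not known exactly. Their poses are not given: they have to be found in the camera images.
- dispenser: Grey sheet-metal box fixed to the table, open above, with two bays and no wall between them. Origin on the table midway between the bays, z up, x from front to back (hinge side). Inner faces: front x = -30 mm, sides y = +-128 mm (walls 98 mm high), back x = +47 mm (104 mm high). Over each bay a level steel flap, 98 mm above the table, covers the room for fingers beside the stick.
- bay_left (a point): Floor centre of the left bay, 64 mm along +y from the dispenser's origin, 6 mm above the table. A stick stands here, loosely in a black square seat (30 mm inside, rim 16 mm above the table).
- bay_right (a point): Floor centre of the right bay, 64 mm along -y from the dispenser's origin; otherwise the same as the left.
- flap_left (a joint): Left bay's flap, rad: 0 shut (level), grows as its front is pressed down, to 1.35. 2 mm thick, 122 mm wide, hinge 40 mm behind the bay's centre, free edge 24 mm in front of it. A 36 mm wide notch from the free edge to 18 mm behind the centre shows the stick; fingers either side of the stick press the two tongues (43 mm wide each) down. Spring: 1 N at the edge to start, 2 N at 1 rad.
- flap_right (a joint): The same flap over the right bay, with the same values.
- square_stick: The thick stick to fetch: plain beech, square section 22 by 22 mm, 80 mm tall, about 40 g, standing upright in one of the two bays, its faces within 6 degrees of square to the dispenser, its top about 12 mm below the shut flap. Origin at the middle of its foot, z up along it, x and y square to its faces.
- stick_foot (a point): Middle of the square stick's foot (the same point as its origin).
- round_stick: The other stick, to be left standing in the other bay: same wood and height (80 mm), but a slim round stem of 12 mm on a round foot 24 mm across and 8 mm thick. Origin at the middle of its foot, z up.
- well: Small dark steel well fixed to the table: square, 56 mm outside, 50 mm inside, open above, on a 100 mm square plate 1 mm thick; its rim is 34 mm and its inner floor 4 mm above the table. Origin at the table under its centre, z up, x and y square to its walls.
Things that resemble listed ones, but are neither listed nor needed, are in the scene too. What is shaped like the square_stick but black is not meant.

How it is judged:
On the way, in this order (a step that is already met when the one before it is completed fails the run):
1. the fingers take hold of the square stick while the flap over its bay is held well down (more than 0.5 rad) (contact force between the fingers and square_stick above 1 N and ((value of joint flap_left above 0.5 rad and y of stick_foot in the frame of dispenser above 0 m) or (value of joint flap_right above 0.5 rad and y of stick_foot in the frame of dispenser below 0 m))), for 0.2 s.
2. the square stick is lifted clear of the dispenser (foot more than 105 mm above the table) and both flaps have sprung shut (height (world z) of stick_foot above 0.105 m and value of joint each of flap_left, flap_right below 0.1 rad), for 0.1 s.
3. the square stick's foot is lowered into the well, to within 18 mm of its floor, while still held (x of stick_foot in the frame of well between -0.02 and 0.02 m and y of stick_foot in the frame of well between -0.02 and 0.02 m and z of stick_foot in the frame of well below 0.022 m and contact force between the fingers and square_stick above 0.5 N), for 0.1 s.
At the end, for the whole second after the job is handed in: The square stick stands at rest in the steel well, upright within 10 degrees, foot on the well's floor (within 4 mm) and within 20 mm of its centre on each axis; both flaps are shut (under 0.1 rad); the round stick stands upright (within 10 degrees) in its seat in the dispenser (x of stick_foot in the frame of well between -0.02 and 0.02 m and y of stick_foot in the frame of well between -0.02 and 0.02 m and z of stick_foot in the frame of well below 0.008 m and angle between each of square_stick, round_stick's own z axis and vertical below 0.17 rad and linear speed of square_stick below 0.02 m/s and value of joint each of flap_left, flap_right below 0.1 rad and z of round_stick in the frame of dispenser below 0.012 m); the robot touches nothing.
It fails at once if the round stick is moved more than 20 mm or tipped more than 20 degrees (distance of round_stick from where it was at the start of the episode above 0.02 m or angle between round_stick's own z axis and vertical above 0.35 rad).
It also fails if it takes over 45 s, if anything falls off the work surface, if the arm or the gripper's body presses on something with over 40 N, if the wrist force passes 120 N, or if a joint passes its speed limit or range.

## Robot

A 6-joint arm with a two-finger parallel gripper is mounted at the origin on the work surface. World frame = base frame: x ahead of the robot, y to its left, z up, the work surface at z = 0. Lengths are in m, angles in rad, forces in N, time in s.
With the tool pointing down it reaches from about 0.3 to 0.875 m from the base axis. Payload 6.4 kg.
Tool frame: the origin (TCP) lies on the centre line of the jaws, within the pads' length; the fingertips stand bot.nose_length ahead of it and the grasp point (between the pads) is the TCP (bot.nose_length is the distance from the TCP to the fingertips, in m); z points along the fingers, x is the direction in which the jaws open and shut, and the axes are right-handed (so a half turn about z gives the same grasp; the last joint's range is limited). The gripper opens to 85 mm and grips with 20 to 120 N. Pads are 22 mm wide; open, the fingers measure 114 mm over their backs; the gripper's body (76 mm by 85 mm) begins 54 mm behind the grasp point. The pads swing forward as they close: fully open they stand 13 mm farther back than shut.
Start: joints at [1.041, 0.181, 1.607, -0, 1.354, -0.206], TCP at [0.183, 0.545, 0.222] pointing down, gripper open.
Joint ranges: [-2.99, 2.99], [-0.89, 2.07], [0.3, 2.58], [-1.14, 4.28], [0, 2.63], [-3.12, 3.12]. Speed limits (rad/s): [2.57, 2.57, 3.01, 3.14, 3.14, 3.14].

## Interface

Orientations are given as a rotation vector (axis times angle).
In Python, from cell import bot gives the robot as it stands.
- The arm moves only by the tool send_rows, never from a script. Its argument "increments" is a list of rows, each an object with "hand": the finger opening in m, from 0 to 0.0854; "travel": the shift along the world's x, y, z in m, a list of three; "delta_rot": the turn, a rotation vector about the world's x, y, z in rad, a list of three. A call has 1 to 20 rows; each row is the pose to reach, as a shift and turn from the pose commanded when the call began; what a row does not reach only later rows make up. A row lasts 1/8 s, in which the tool goes at most 62.5 mm and 10.7 degrees, less where a joint would pass 70% of its speed; a pose out of reach is approached as far as the arm can. A call with a gripper value outside its range is refused whole. The fingers move at their own pace and stop on an object; "squeeze" is the grip in N (left out, the last holds). Time passes only in rows, so rows that repeat a pose let the fingers close. It gives the time, the measured TCP pose, the force and the opening at its end, in the units of the state.
- bot.observe(): the state, without advancing time (a new reading comes with each control period).
- bot.grab_frame(name): name is "scene" or "top" or "wrist"; returns the picture (400x640x3 uint8, blue, green, red); there is no depth.
- bot.camera_model(name): a dict with "mtx" (3x3 intrinsics, pixels), "T" (4x4, takes a point from camera to world coordinates); the wrist camera has in their place "tool_from_camera" (4x4, takes a point from camera to tool coordinates, whose origin is the TCP and whose axes are the tool frame's). Camera axes: x right, y up, looking along -z (the intrinsics and any distortion apply to the point x, -y, -z); pixel columns grow to the right and rows downward; lengths in m; the calibration is good to about 2 mm. A picture is of the moment at which its call begins: read the wrist's pose just before it. camera_model takes no time and is no camera call.
- bot.hand_in(): hands the job in, once; it reports no verdict.
Trained networks look in the newest picture that a camera, given by its name, has taken for a name from the list of things; names that differ only in an ending like _2 or _b are one class to them, and where a whole thing is asked for, a point or a joint stands for the part that bears it (a point fixed in the world has none). Each returns a list of dicts, best first, with "confidence" (0 to 1); they miss things now and then, are a little off and sometimes report something else, mostly with a low value. They report only what shows in the picture. A call takes as long as a camera call. They do not tell look-alikes from the thing itself.
- bot.cut_out(target, camera): "pixels" (400x640 bool, what is visible of it) and "extent" ([left, top, right, bottom] in pixels, round what is visible of it).
The state is a dict: "time_s": time; "joints": joint angles; "qd": joint speeds; "effort": joint torques, N m; "tcp_pos": TCP position; "orientation": TCP orientation; "contact_force": force on the tool from outside, world axes, zero at the start; "moment": the same for the moment, N m; "finger_gap": finger opening in m.
Only numpy, scipy, OpenCV 4.12 (cv2) and the standard library are available. Lean on these libraries where they do the work, as an engineer would, in place of code of your own. Each camera call takes 0.05 s, during which the arm holds its last target.

## Working session

There is one attempt and no reset: what is moved stays moved. The work goes in short steps, Python scripts to look and compute and a tool call to move; the robot and the scene stay as the last step left them, time stands still between calls to the robot, and variables do not carry over. Pictures are saved under pics/ and viewed, and the job is handed in when it is done.

Besides the shell and the picture viewer there is one more tool, called after "Request:" as name([rows], argument=value, ...), one row to a line, values as JSON. send_rows: Moves the arm, as the interface text tells. Its arguments: {"type":"object","properties":{"increments":{"type":"array","items":{"type":"object","properties":{"hand":{"type":"number"},"travel":{"type":"array","items":{"type":"number"}},"delta_rot":{"type":"array","items":{"type":"number"}}}}},"squeeze":{"type":"number"}},"required":["increments"]}

```bash
ls; mkdir -p pics
python3 - <<'E'
from cell import bot
import cv2
print(bot.observe()); print(bot.nose_length)
for n in ["scene","top","wrist"]:
    f=bot.grab_frame(n); cv2.imwrite(f"pics/a_{n}.png",f); print(n,bot.camera_model(n))
E
```

```text
pics
{'time_s': 0.0, 'joints': array([ 1.04071395e+00,  1.81549803e-01,  1.60802763e+00, -2.07256953e-06,
        1.35381865e+00, -2.06303760e-01]), 'qd': array([-0.00138953, -0.00033811,  0.00029556,  0.00027142, -0.00196777,
       -0.00087322]), 'effort': array([ 7.71857431e-04, -4.44874334e+01, -3.51335657e+01, -1.67115695e-04,
        9.34382697e-03,  2.92984862e-05]), 'tcp_pos': array([0.18262087, 0.54461216, 0.22146978]), 'orientation': array([ 2.54985784,  1.83390843, -0.00258794]), 'contact_force': array([0.11546661, 0.25169659, 0.43851393]), 'moment': array([-0.04242057,  0.00617538,  0.01203838]), 'finger_gap': 0.08534789945988186}
0.019
scene {'mtx': array([[363.76331818,   0.        , 318.07688761],
       [  0.        , 363.76331818, 199.3230972 ],
       [  0.        ,   0.        ,   1.        ]]), 'T': array([[-0.16882063, -0.82576226,  0.53816009,  1.07121363],
       [ 0.98562575, -0.14499992,  0.08670004,  0.03117803],
       [ 0.00643955,  0.5450612 ,  0.83837153,  0.84299259],
       [ 0.        ,  0.        ,  0.        ,  1.        ]])}
top {'mtx': array([[492
[... 225 characters left out ...]
6628,  0.07761008, -0.01530658, -0.03046165],
       [ 0.00122136,  0.20857405,  0.97800581,  1.06234056],
       [ 0.        ,  0.        ,  0.        ,  1.        ]])}
wrist {'mtx': array([[297.93540817,   0.        , 323.87973889],
       [  0.        , 297.93540817, 202.39020555],
       [  0.        ,   0.        ,   1.        ]]), 'tool_from_camera': array([[ 9.99998581e-01,  1.28357733e-03,  1.09084313e-03,
        -7.01846194e-04],
       [ 1.54429164e-03, -9.57228413e-01, -2.89329190e-01,
        -7.22023333e-02],
       [ 6.72809654e-04,  2.89330464e-01, -9.57229037e-01,
        -1.51674488e-01],
       [ 0.00000000e+00,  0.00000000e+00,  0.00000000e+00,
         1.00000000e+00]])}
```

View pics/a_scene.png

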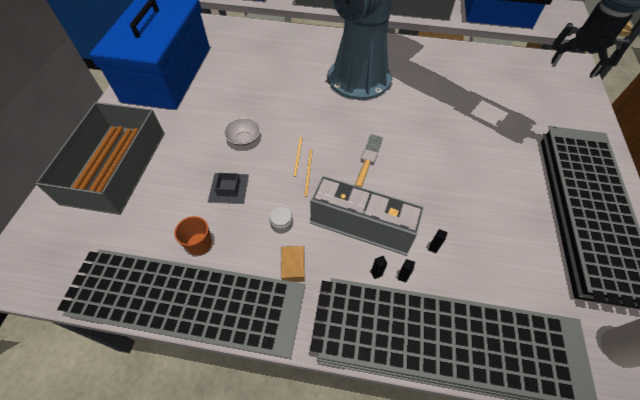

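View pics/a_top.png

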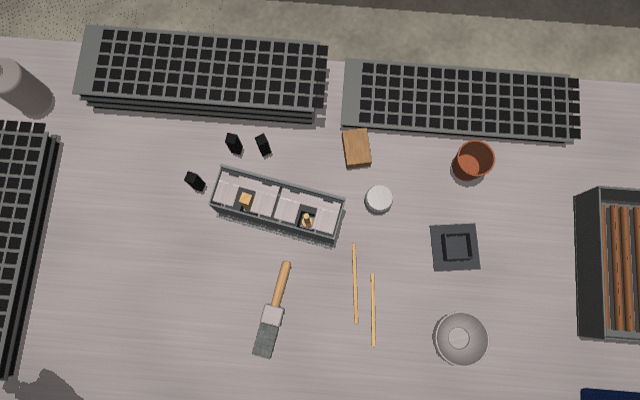

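View pics/a_wrist.png

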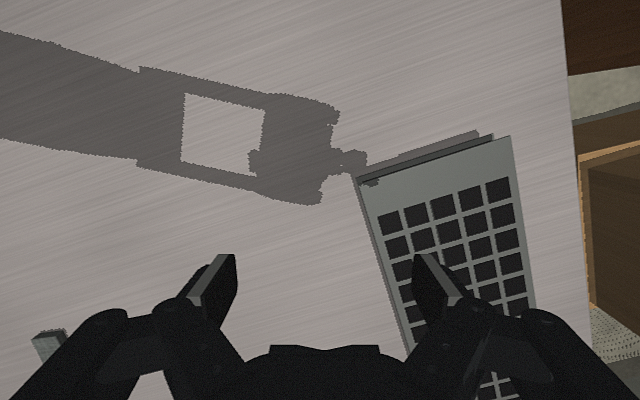

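Run:
```python
from cell import bot
import cv2,numpy as np
f=cv2.imread("pics/a_top.png"); g=cv2.resize(f[150:260,190:370],None,fx=4.4,fy=4.4,interpolation=cv2.INTER_CUBIC); cv2.imwrite("pics/b_top.png",g)
f=cv2.imread("pics/a_scene.png"); g=cv2.resize(f[165:265,300:440],None,fx=5.5,fy=5.5,interpolation=cv2.INTER_CUBIC); cv2.imwrite("pics/b_scene.png",g)
f=bot.grab_frame("top")
for n in ["dispenser","square_stick","round_stick","well","flap_left"]:
    for d in bot.cut_out(n,"top")[:4]:
        ys,xs=np.nonzero(d["pixels"]); print(n,d["confidence"],d["extent"],xs.mean(),ys.mean(),len(xs))
```

```text
square_stick 0.69 [183.6, 175.1, 207.1, 192.3] 194.68796992481202 181.48872180451127 266
square_stick 0.61 [239.1, 193.2, 253.8, 210.6] 246.28735632183907 200.42528735632183 174
square_stick 0.59 [257.4, 133.4, 272.9, 153.7] 262.51271186440675 143.75423728813558 236
square_stick 0.54 [225.0, 134.3, 245.7, 155.6] 233.45818181818183 143.3890909090909 275
round_stick 0.59 [302.9, 213.4, 312.3, 225.3] 306.4835164835165 221.24175824175825 91
well 0.75 [429.1, 222.3, 485.5, 271.8] 454.4796633941094 247.40626460963068 2139
flap_left 0.8 [212.2, 171.0, 278.9, 219.1] 246.56697612732094 192.49137931034483 1508
```

View pics/b_top.png

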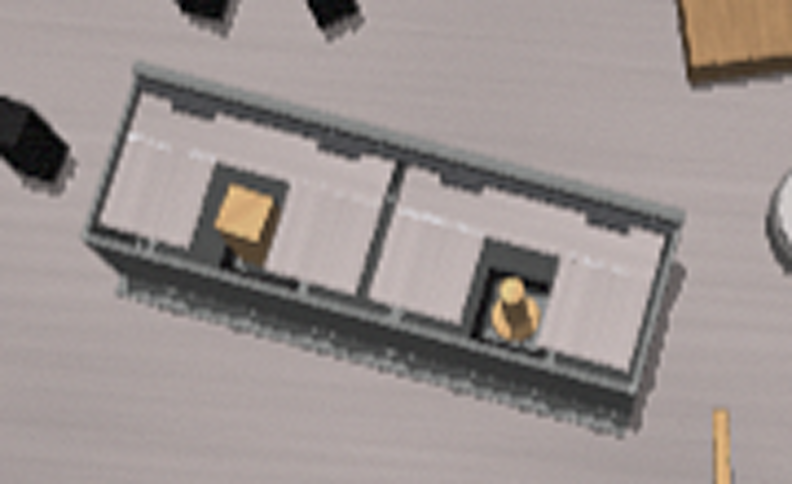

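View pics/b_scene.png

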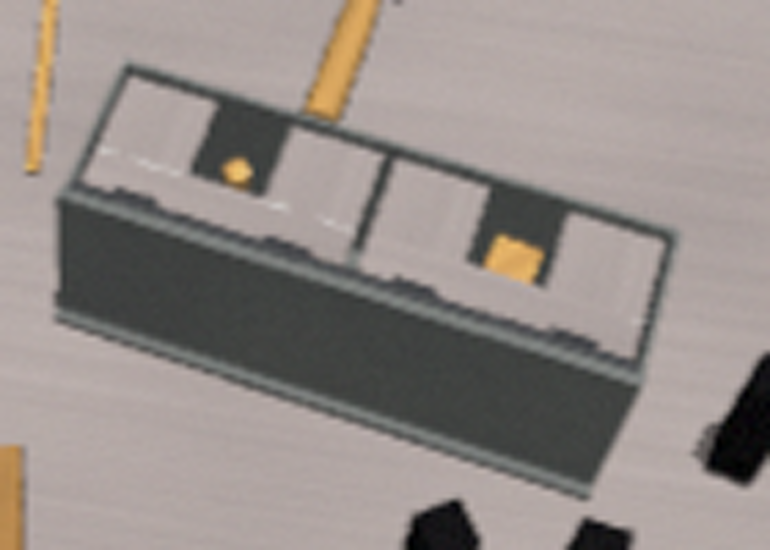

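```bash
cat > h.py <<'E'
import numpy as np,cv2
from scipy.optimize import least_squares
def proj(cam,P,bot):
    m=bot.camera_model(cam); T=np.linalg.inv(m["T"]); P=np.atleast_2d(P)
    p=P@T[:3,:3].T+T[:3,3]; q=np.c_[p[:,0],-p[:,1],-p[:,2]]@m["mtx"].T
    return q[:,:2]/q[:,2:]
def ray(cam,uv,z,bot,T=None):
    m=bot.camera_model(cam); T=m["T"] if T is None else T
    d=np.linalg.inv(m["mtx"])@[uv[0],uv[1],1]; d=T[:3,:3]@[d[0],-d[1],-d[2]]
    return T[:3,3]+d*(z-T[2,3])/d[2]
E
python3 - <<'E'
from cell import bot
from h import *
tp=np.array([[135,65],[683,210],[90,235],[635,385]])/4.4+[190,150]
sc=np.array([[637,380],[62,200],[677,235],[128,65]])/5.5+[300,165]
def pts(p):
    t=p[3];c,s=np.cos(p[2]),np.sin(p[2])
    L=np.array([[.047+t,.128+t,.104],[.047+t,-.128-t,.104],[-.03-t,.128+t,.098],[-.03-t,-.128-t,.098]])
    L[:,:2]=L[:,:2]@np.array([[c,s],[-s,c]])+p[:2]; return L
for cams in (["top"],["scene"],["top","scene"]):
    def r(p): 
        return np.r_[np.concatenate([(proj(c,pts(p),bot)-(tp if c=="top" else sc)).ravel() for c in cams]),(p[3]-.002)*1000]
    s=least_squares(r,[.45,0,-.25,.002]); print(cams,s.x.round(4),s.fun.round(2))
    x,y,a,_=s.x
    print("bayL",x-.064*np.sin(a),y+.064*np.cos(a))
print("sq top",ray("top",np.array([245,212])/4.4+[190,150],.086,bot),"well",[ray("top",u,.034,bot) for u in ([457,247],)])
f=cv2.imread("pics/a_top.png"); cv2.imwrite("pics/c_well.png",cv2.resize(f[215:280,420:495],None,fx=8,fy=8,interpolation=cv2.INTER_CUBIC))
E
```

```text
['top'] [ 0.5784  0.0695 -0.1871  0.0017] [ 0.36  0.19  0.11  0.32 -1.03 -0.22  0.55 -0.32 -0.31]
bayL 0.5902568628137402 0.1324088405288384
['scene'] [ 0.5799  0.0748 -0.1902  0.0015] [ 0.89  0.28 -0.25 -0.9   0.11  0.17 -0.84  0.25 -0.51]
bayL 0.59201050114358 0.13769464551824867
['top', 'scene'] [ 0.579   0.0717 -0.189   0.0016] [-0.58 -0.23 -1.02  0.11 -2.03 -0.75 -0.64 -0.65 -0.4  -0.29 -1.5  -1.33
 -1.14 -0.43 -2.04 -0.23 -0.4 ]
bayL 0.590977638609001 0.13460111461290009
sq top [0.58966985 0.13378432 0.086     ] well [array([ 0.53130875, -0.30970875,  0.034     ])]
```

View pics/c_well.png

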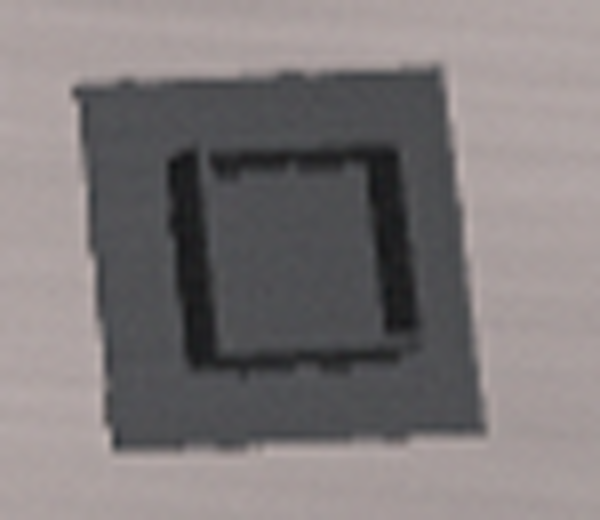

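Run:
```python
from cell import bot
from h import *
c=np.array([[75,88],[442,66],[486,432],[113,450]])/8+[420,215]
P=np.array([ray("top",u,.001,bot) for u in c]); print(P,P.mean(0)); print(np.linalg.norm(P-np.roll(P,1,0),axis=1))
d=P[0]-P[3]+P[1]-P[2]; print(np.arctan2(d[1],d[0]))
```

```text
[[ 0.576828   -0.25768338  0.001     ]
 [ 0.59083103 -0.35729033  0.001     ]
 [ 0.49253361 -0.37033741  0.001     ]
 [ 0.47985695 -0.27099577  0.001     ]] [ 0.5350124  -0.31407672  0.001     ]
[0.09788056 0.10058643 0.09915952 0.10014718]
0.13417983082189047
```

Request:
send_rows([
  {"travel": [0.04, -0.04, 0.01], "delta_rot": [0, 0, 0.02], "hand": 0.07},
  {"travel": [0.08, -0.08, 0.02], "delta_rot": [0, 0, 0.04], "hand": 0.07},
  {"travel": [0.12, -0.125, 0.02], "delta_rot": [0, 0, 0.06], "hand": 0.07},
  {"travel": [0.16, -0.165, 0.02], "delta_rot": [0, 0, 0.08], "hand": 0.07},
  {"travel": [0.2, -0.205, 0.02], "delta_rot": [0, 0, 0.1], "hand": 0.07},
  {"travel": [0.24, -0.25, 0.02], "delta_rot": [0, 0, 0.12], "hand": 0.07},
  {"travel": [0.28, -0.29, 0.02], "delta_rot": [0, 0, 0.135], "hand": 0.07},
  {"travel": [0.32, -0.33, 0.02], "delta_rot": [0, 0, 0.135], "hand": 0.07},
  {"travel": [0.36, -0.37, 0.02], "delta_rot": [0, 0, 0.135], "hand": 0.07},
  {"travel": [0.39, -0.41, 0.02], "delta_rot": [0, 0, 0.135], "hand": 0.07},
  {"travel": [0.39, -0.41, 0.02], "delta_rot": [0, 0, 0.135], "hand": 0.07},
  {"travel": [0.39, -0.41, 0.02], "delta_rot": [0, 0, 0.135], "hand": 0.07},
  {"travel": [0.39, -0.41, 0.02], "delta_rot": [0, 0, 0.135], "hand": 0.07},
  {"travel": [0.39, -0.41, 0.02], "delta_rot": [0, 0, 0.135], "hand": 0.07},
], squeeze=30)

```text
time_s: 2.2
tcp_pos: [0.5724, 0.1362, 0.2426]
orientation: [2.419, 2.004, 0.0]
contact_force: [0.1, 0.4, 0.9]
finger_gap: 0.07
```

```bash
cat >> h.py <<'E'
from scipy.spatial.transform import Rotation as R
def wristT(bot,o):
    M=np.eye(4);M[:3,:3]=R.from_rotvec(o["orientation"]).as_matrix();M[:3,3]=o["tcp_pos"]
    return M@bot.camera_model("wrist")["tool_from_camera"]
E
python3 - <<'E'
from cell import bot
from h import *
o=bot.observe(); f=bot.grab_frame("wrist"); cv2.imwrite("pics/d_wrist.png",f); np.save("d_T.npy",wristT(bot,o)); print(o["tcp_pos"],o["orientation"])
E
```

```text
[0.57237996 0.13624049 0.24258411] [2.41922326e+00 2.00415178e+00 3.35086116e-04]
```

View pics/d_wrist.png

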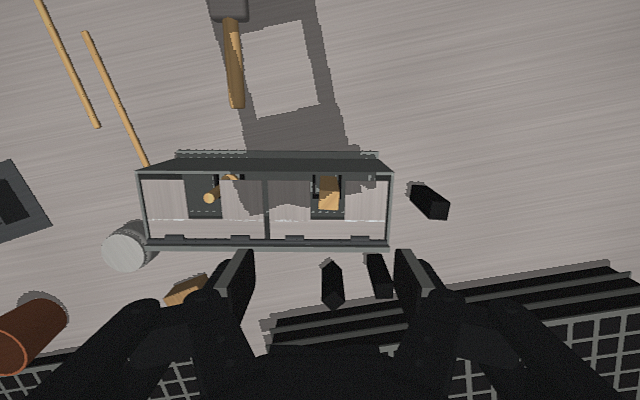

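Run:
```python
import cv2
f=cv2.imread("pics/d_wrist.png")
cv2.imwrite("pics/d_z.png",cv2.resize(f[140:260,125:405],None,fx=2.8,fy=2.8,interpolation=cv2.INTER_CUBIC))
cv2.imwrite("pics/d_z2.png",cv2.resize(f[150:255,260:400],None,fx=5.6,fy=5.6,interpolation=cv2.INTER_CUBIC))
```

```text
(no output)
```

View pics/d_z.png

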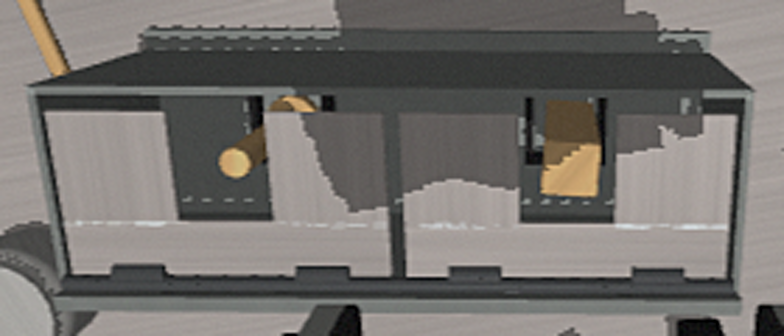

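View pics/d_z2.png

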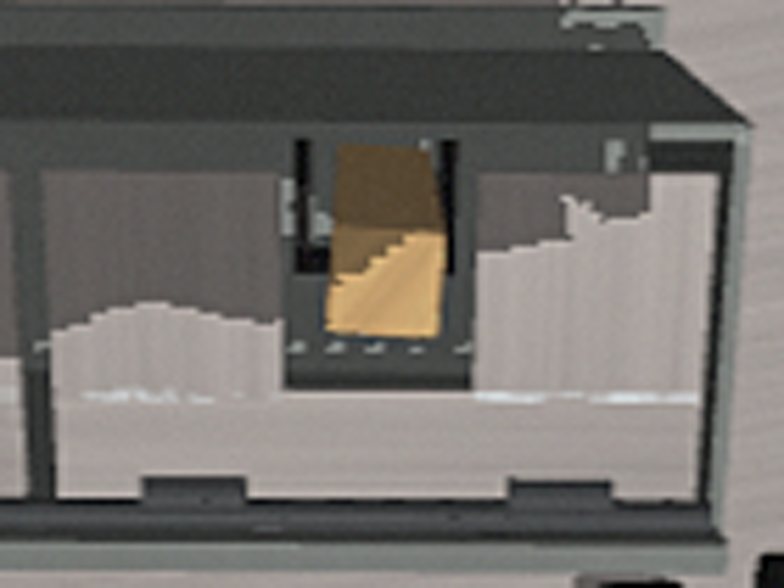

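Run:
```python
from cell import bot
from h import *
T=np.load("d_T.npy")
def w(p,z): return ray("wrist",np.array(p)/5.6+[260,150],z,bot,T)
S=np.array([w(p,.086) for p in [(333,222),(446,230),(439,338),(325,330)]]); print(S.round(4),S.mean(0),np.linalg.norm(S-np.roll(S,1,0),axis=1))
e=S[1]-S[0]+S[2]-S[3]; print("stick y-axis angle",np.arctan2(e[1],e[0]))
N=np.array([w(p,.098) for p in [(287,388),(472,388)]]); print(N,np.linalg.norm(N[1]-N[0]))
e=N[1]-N[0]; a=np.arctan2(e[1],e[0]); print("flap y angle",a)
n=np.array([np.sin(a),-np.cos(a),0]); print("bay centre",N.mean(0)-n*.018)
M=np.array([w(p,.098) for p in [(283,172),(477,172)]]); print("front",M)
s=M.mean(0); print("dist front-back", (N.mean(0)-s)@n)
```

```text
[[0.5778 0.1292 0.086 ]
 [0.5834 0.1501 0.086 ]
 [0.6045 0.145  0.086 ]
 [0.5988 0.1235 0.086 ]] [0.59111705 0.13693312 0.086     ] [0.02170576 0.02161246 0.0217292  0.02223291]
stick y-axis angle 1.3090001163696439
[[0.60490733 0.11522335 0.098     ]
 [0.61144783 0.1495203  0.098     ]] 0.03491502650193084
flap y angle 1.382356657976623
bay centre [0.59049622 0.1357437  0.098     ]
front [[0.56393314 0.12282821 0.098     ]
 [0.57053217 0.15741561 0.098     ]]
dist front-back 0.04167190230306701
```

Request:
send_rows([
  {"travel": [0.01, 0, -0.03], "delta_rot": [0, 0, -0.04], "hand": 0.065},
  {"travel": [0.018, 0, -0.07], "delta_rot": [0, 0, -0.074], "hand": 0.065},
  {"travel": [0.018, 0, -0.1], "delta_rot": [0, 0, -0.074], "hand": 0.065},
  {"travel": [0.018, 0, -0.1], "delta_rot": [0, 0, -0.074], "hand": 0.065},
  {"travel": [0.018, 0, -0.1], "delta_rot": [0, 0, -0.074], "hand": 0.065},
])

```text
time_s: 2.88
tcp_pos: [0.5917, 0.1355, 0.1439]
orientation: [2.492, 1.911, 0.002]
contact_force: [0.3, -0.1, 0.8]
finger_gap: 0.0651
```

Run:
```python
from cell import bot
from h import *
o=bot.observe(); f=bot.grab_frame("wrist"); cv2.imwrite("pics/e_wrist.png",f); np.save("e_T.npy",wristT(bot,o)); print(o)
```

```text
{'time_s': 2.875, 'joints': array([ 2.98383816e-02,  3.27068085e-01,  1.59354189e+00, -3.39498557e-05,
        1.21904615e+00, -1.27874098e+00]), 'qd': array([-0.00109179, -0.01705697, -0.01296264,  0.00064421, -0.0013247 ,
       -0.00034976]), 'effort': array([ 1.79576094e-02, -4.80112946e+01, -3.16893625e+01, -4.41809843e-04,
        4.78566438e-02,  4.68719791e-04]), 'tcp_pos': array([0.59167255, 0.1355018 , 0.14391822]), 'orientation': array([2.49186147e+00, 1.91126918e+00, 2.43765655e-03]), 'contact_force': array([ 0.32937424, -0.08912012,  0.81205071]), 'moment': array([-0.01211119,  0.01263659,  0.06042492]), 'finger_gap': 0.06509061525620913}
```

View pics/e_wrist.png

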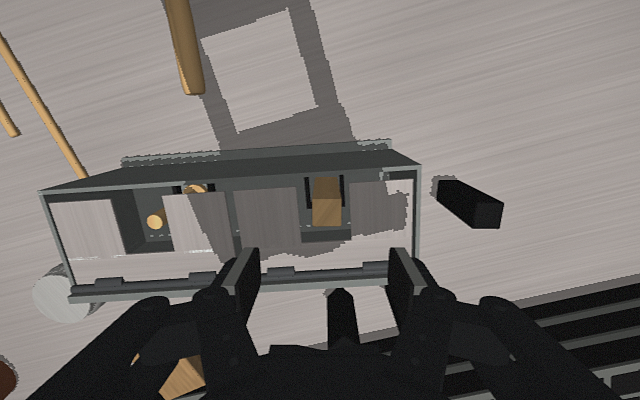

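Run:
```python
from cell import bot
from h import *
T=np.load("e_T.npy")
f=cv2.imread("pics/e_wrist.png"); cv2.imwrite("pics/e_z.png",cv2.resize(f[165:255,270:390],None,fx=6,fy=6,interpolation=cv2.INTER_CUBIC))
for u in [(327,211),(326,211)]: print(ray("wrist",u,.086,bot,T))
```

```text
[0.58995473 0.13731179 0.086     ]
[0.5897615  0.13659606 0.086     ]
```

View pics/e_z.png

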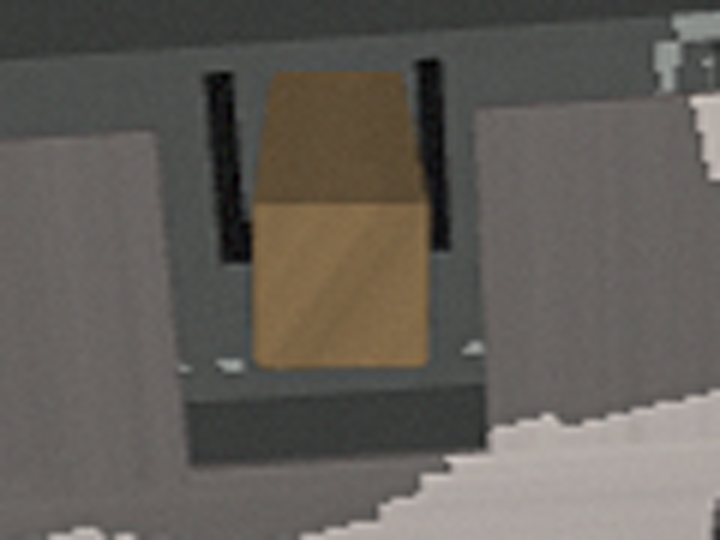

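Request:
send_rows([
  {"travel": [-0.001, 0.001, -0.02], "hand": 0.065},
  {"travel": [-0.001, 0.001, -0.04], "hand": 0.065},
  {"travel": [-0.001, 0.001, -0.06], "hand": 0.065},
  {"travel": [-0.001, 0.001, -0.077], "hand": 0.065},
  {"travel": [-0.001, 0.001, -0.077], "hand": 0.065},
  {"travel": [-0.001, 0.001, -0.077], "hand": 0.065},
])

```text
validation failed for argument at $.in...
```

Run:
```python
from cell import bot
from h import *
o=bot.observe(); f=bot.grab_frame("wrist"); cv2.imwrite("pics/f_wrist.png",f); np.save("f_T.npy",wristT(bot,o)); print(o["tcp_pos"],o["contact_force"])
cv2.imwrite("pics/f_scene.png",cv2.resize(bot.grab_frame("scene")[130:270,280:460],None,fx=4,fy=4))
```

```text
[0.59208725 0.13542241 0.144425  ] [0.75025274 0.256265   0.6257066 ]
```

View pics/f_wrist.png

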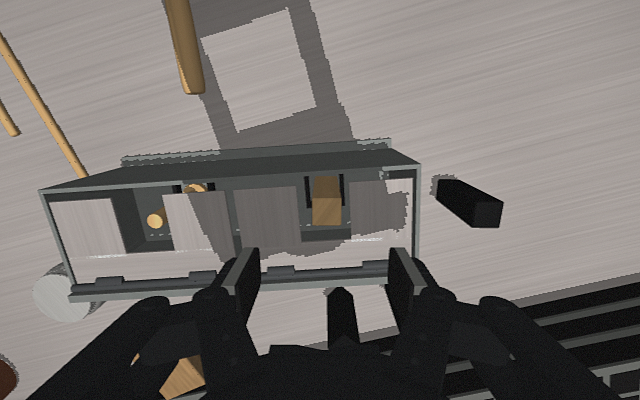

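View pics/f_scene.png

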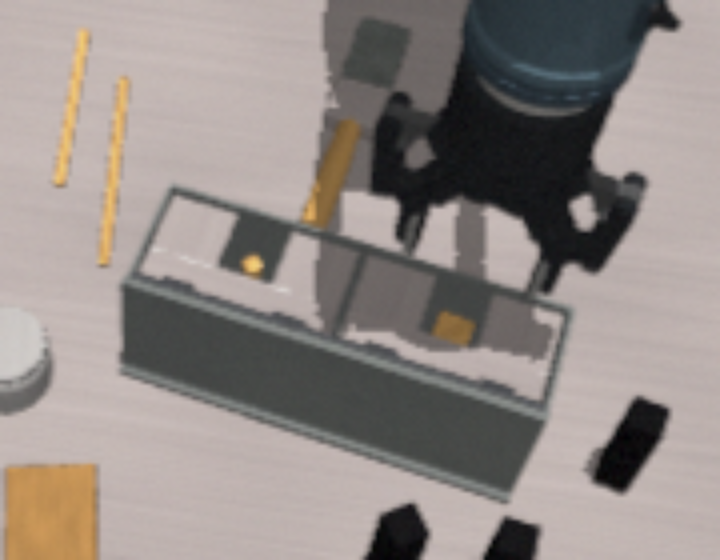

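Request:
send_rows([
  {"travel": [-0.001, 0.001, -0.02], "delta_rot": [0, 0, 0], "hand": 0.062},
  {"travel": [-0.001, 0.001, -0.04], "delta_rot": [0, 0, 0], "hand": 0.06},
  {"travel": [-0.001, 0.001, -0.06], "delta_rot": [0, 0, 0], "hand": 0.06},
  {"travel": [-0.001, 0.001, -0.077], "delta_rot": [0, 0, 0], "hand": 0.06},
  {"travel": [-0.001, 0.001, -0.077], "delta_rot": [0, 0, 0], "hand": 0.06},
  {"travel": [-0.001, 0.001, -0.077], "delta_rot": [0, 0, 0], "hand": 0.06},
])

```text
time_s: 3.78
tcp_pos: [0.5893, 0.1362, 0.0651]
orientation: [-2.492, -1.911, 0.002]
contact_force: [-2.4, -0.6, 0.6]
finger_gap: 0.0601
```

Run:
```python
from cell import bot
from h import *
o=bot.observe(); f=bot.grab_frame("wrist"); cv2.imwrite("pics/g_wrist.png",f); print(o["tcp_pos"],o["contact_force"])
cv2.imwrite("pics/g_scene.png",cv2.resize(bot.grab_frame("scene")[130:270,280:460],None,fx=4,fy=4))
```

```text
[0.58926306 0.13617021 0.06507409] [-2.39308212 -0.59748503  0.55594687]
```

View pics/g_wrist.png

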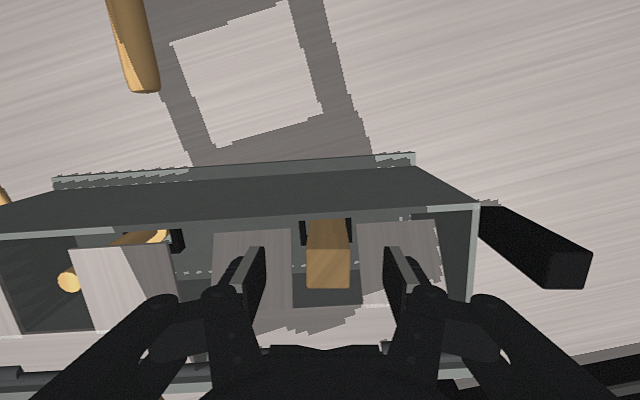

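View pics/g_scene.png

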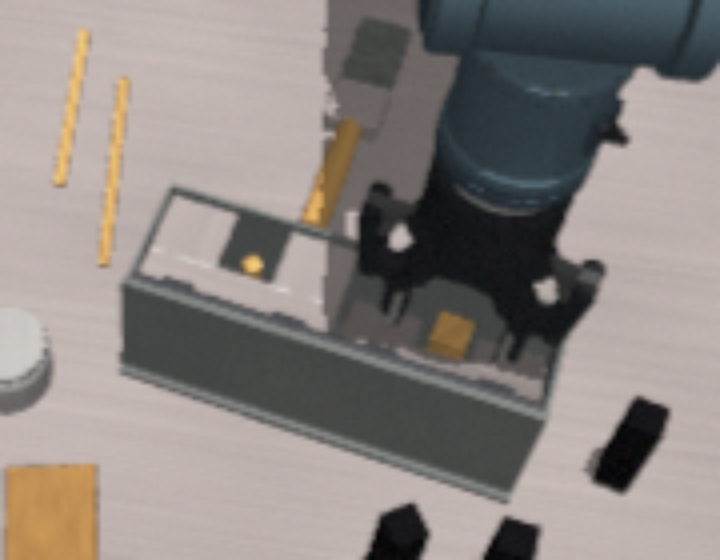

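Request:
send_rows([
  {"travel": [0.001, 0, 0], "delta_rot": [0, 0, 0], "hand": 0.04},
  {"travel": [0.001, 0, 0], "delta_rot": [0, 0, 0], "hand": 0.02},
  {"travel": [0.001, 0, 0], "delta_rot": [0, 0, 0], "hand": 0.01},
  {"travel": [0.001, 0, 0], "delta_rot": [0, 0, 0], "hand": 0.01},
  {"travel": [0.001, 0, 0], "delta_rot": [0, 0, 0], "hand": 0.01},
  {"travel": [0.001, 0, 0], "delta_rot": [0, 0, 0], "hand": 0.01},
  {"travel": [0.001, 0, 0], "delta_rot": [0, 0, 0], "hand": 0.01},
  {"travel": [0.001, 0, 0], "delta_rot": [0, 0, 0], "hand": 0.01},
], squeeze=30)

```text
time_s: 4.88
tcp_pos: [0.5918, 0.1363, 0.0663]
orientation: [2.493, 1.91, 0.003]
contact_force: [-0.0, 2.1, 6.1]
finger_gap: 0.0212
```

Run:
```python
from cell import bot
from h import *
o=bot.observe(); f=bot.grab_frame("wrist"); cv2.imwrite("pics/i_wrist.png",f); print(o["tcp_pos"],o["contact_force"],o["finger_gap"])
cv2.imwrite("pics/i_scene.png",cv2.resize(bot.grab_frame("scene")[130:270,280:460],None,fx=4,fy=4))
```

```text
[0.5917859  0.13626668 0.06631138] [-0.0076569   2.12407174  6.10593252] 0.021201413201783422
```

View pics/i_wrist.png

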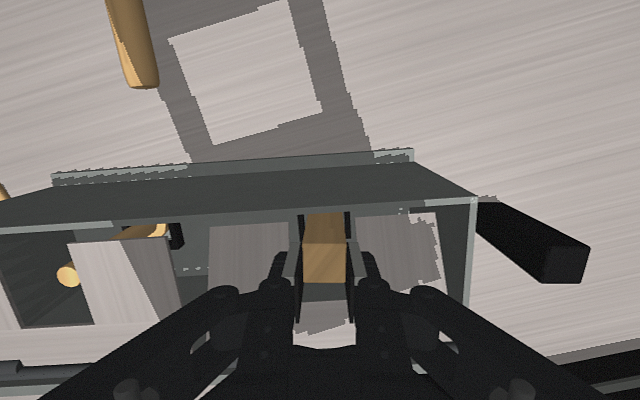

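View pics/i_scene.png

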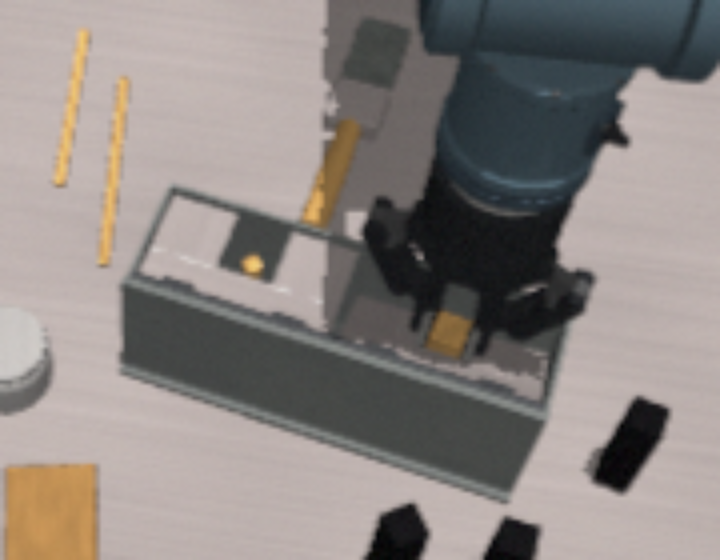

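Request:
send_rows([
  {"travel": [0, 0, 0.01], "delta_rot": [0, 0, 0], "hand": 0.01},
  {"travel": [0, 0, 0.025], "delta_rot": [0, 0, 0], "hand": 0.01},
  {"travel": [0, 0, 0.04], "delta_rot": [0, 0, 0], "hand": 0.01},
  {"travel": [0, 0, 0.055], "delta_rot": [0, 0, 0], "hand": 0.01},
  {"travel": [0, 0, 0.07], "delta_rot": [0, 0, 0], "hand": 0.01},
  {"travel": [0, 0, 0.09], "delta_rot": [0, 0, 0], "hand": 0.01},
  {"travel": [0, 0, 0.11], "delta_rot": [0, 0, 0], "hand": 0.01},
  {"travel": [0, 0, 0.13], "delta_rot": [0, 0, 0], "hand": 0.01},
  {"travel": [0, 0, 0.14], "delta_rot": [0, 0, 0], "hand": 0.01},
  {"travel": [0, 0, 0.14], "delta_rot": [0, 0, 0], "hand": 0.01},
  {"travel": [0, 0, 0.14], "delta_rot": [0, 0, 0], "hand": 0.01},
])

```text
time_s: 6.35
tcp_pos: [0.5904, 0.1361, 0.2045]
orientation: [-2.493, -1.911, 0.002]
contact_force: [0.2, 0.5, -0.7]
finger_gap: 0.0209
```

Run:
```python
from cell import bot
from h import *
o=bot.observe(); f=bot.grab_frame("wrist"); cv2.imwrite("pics/j_wrist.png",f); print(o["tcp_pos"],o["contact_force"],o["finger_gap"])
cv2.imwrite("pics/j_scene.png",cv2.resize(bot.grab_frame("scene")[90:270,260:460],None,fx=3,fy=3))
```

```text
[0.5903804  0.13609489 0.20448638] [ 0.16117126  0.45190553 -0.65920219] 0.02094823321798674
```

View pics/j_wrist.png

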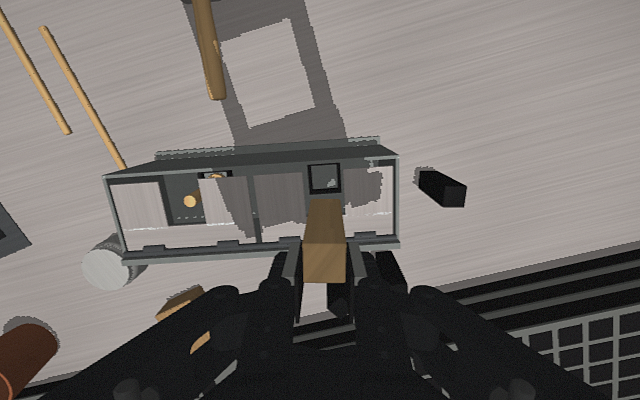

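View pics/j_scene.png

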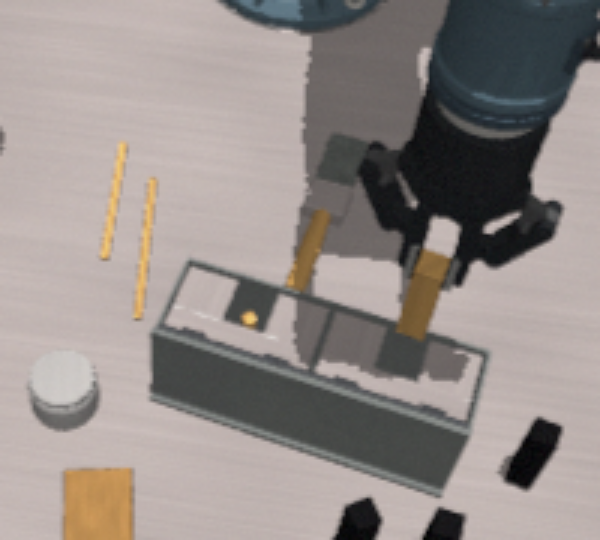

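Request:
send_rows([
  {"travel": [-0.003, -0.02, 0], "delta_rot": [0, 0, 0], "hand": 0.01},
  {"travel": [-0.008, -0.06, 0], "delta_rot": [0, 0, 0], "hand": 0.01},
  {"travel": [-0.013, -0.1, 0], "delta_rot": [0, 0, 0], "hand": 0.01},
  {"travel": [-0.018, -0.14, 0], "delta_rot": [0, 0, 0], "hand": 0.01},
  {"travel": [-0.023, -0.18, 0], "delta_rot": [0, 0, 0], "hand": 0.01},
  {"travel": [-0.028, -0.22, 0], "delta_rot": [0, 0, 0], "hand": 0.01},
  {"travel": [-0.033, -0.26, 0], "delta_rot": [0, 0, 0], "hand": 0.01},
  {"travel": [-0.038, -0.3, 0], "delta_rot": [0, 0, 0], "hand": 0.01},
  {"travel": [-0.043, -0.34, 0], "delta_rot": [0, 0, 0], "hand": 0.01},
  {"travel": [-0.048, -0.38, 0], "delta_rot": [0, 0, 0], "hand": 0.01},
  {"travel": [-0.053, -0.42, 0], "delta_rot": [0, 0, 0], "hand": 0.01},
  {"travel": [-0.057, -0.448, 0], "delta_rot": [0, 0, 0], "hand": 0.01},
  {"travel": [-0.057, -0.448, 0], "delta_rot": [0, 0, 0], "hand": 0.01},
  {"travel": [-0.057, -0.448, 0], "delta_rot": [0, 0, 0], "hand": 0.01},
  {"travel": [-0.057, -0.448, 0], "delta_rot": [0, 0, 0], "hand": 0.01},
])

```text
time_s: 8.32
tcp_pos: [0.5339, -0.311, 0.2053]
orientation: [-2.492, -1.912, -0.0]
contact_force: [1.2, -0.5, -0.1]
finger_gap: 0.0211
```

Run:
```python
from cell import bot
from h import *
o=bot.observe(); f=bot.grab_frame("wrist"); cv2.imwrite("pics/k_wrist.png",f); print(o["tcp_pos"],o["orientation"],o["contact_force"],o["finger_gap"]);np.save("k_T.npy",wristT(bot,o))
cv2.imwrite("pics/k_z.png",cv2.resize(f[110:300,240:400],None,fx=3.1,fy=3.1,interpolation=cv2.INTER_CUBIC))
cv2.imwrite("pics/k_scene.png",bot.grab_frame("scene"))
```

```text
[ 0.53391898 -0.31099562  0.20532878] [-2.49212178e+00 -1.91221933e+00 -9.47685669e-05] [ 1.19931363 -0.54079232 -0.05694248] 0.02107554899350859
```

View pics/k_z.png

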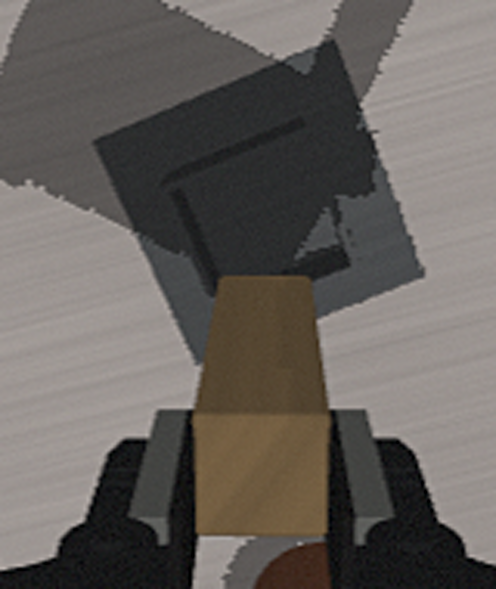

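View pics/k_scene.png

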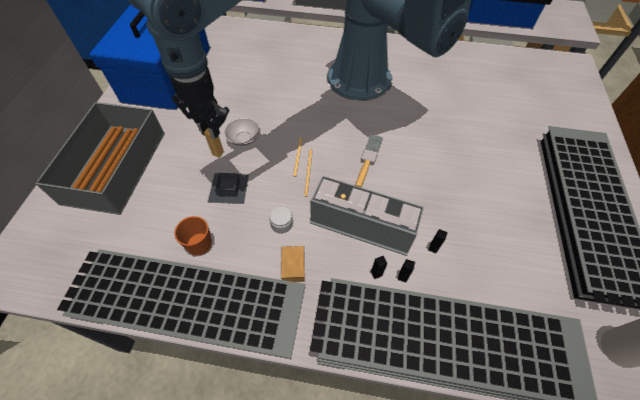

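Run:
```python
from cell import bot
from h import *
T=np.load("k_T.npy")
P=np.array([ray("wrist",np.array(u)/3.1+[240,110],.001,bot,T) for u in [(94,142),(335,40),(424,272)]]); print(P,(P[0]+P[2])/2,np.linalg.norm(np.diff(P,axis=0),axis=1))
# scene estimate of plate, and stick foot
foot=[ray("wrist",np.array(u)/3.1+[240,110],.145,bot,T) for u in [(218,277),(312,279)]]; print("foot front edge",foot)
f=cv2.imread("pics/a_scene.png"); cv2.imwrite("pics/k_s.png",cv2.resize(f[165:210,200:260],None,fx=10,fy=10,interpolation=cv2.INTER_CUBIC))
```

```text
[[ 0.49508448 -0.36777995  0.001     ]
 [ 0.48236711 -0.26929227  0.001     ]
 [ 0.57897833 -0.25621945  0.001     ]] [ 0.5370314 -0.3119997  0.001    ] [0.09930536 0.09749167]
foot front edge [array([ 0.52085838, -0.31894677,  0.145     ]), array([ 0.52718894, -0.29737112,  0.145     ])]
```

View pics/k_s.png

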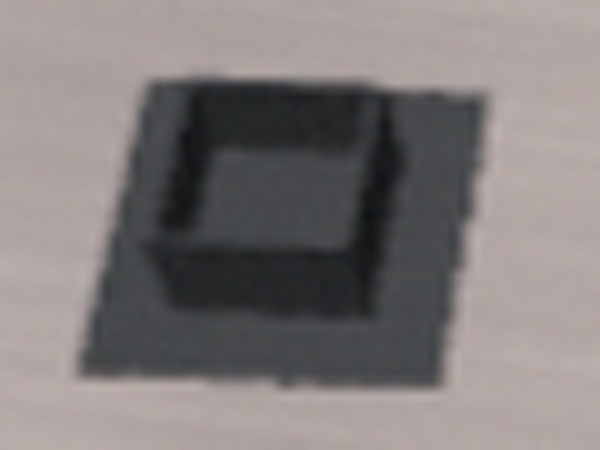

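Request:
send_rows([
  {"travel": [0.002, -0.002, -0.02], "delta_rot": [0, 0, 0], "hand": 0.01},
  {"travel": [0.002, -0.002, -0.045], "delta_rot": [0, 0, 0], "hand": 0.01},
  {"travel": [0.002, -0.002, -0.07], "delta_rot": [0, 0, 0], "hand": 0.01},
  {"travel": [0.002, -0.002, -0.09], "delta_rot": [0, 0, 0], "hand": 0.01},
  {"travel": [0.002, -0.002, -0.11], "delta_rot": [0, 0, 0], "hand": 0.01},
  {"travel": [0.002, -0.002, -0.125], "delta_rot": [0, 0, 0], "hand": 0.01},
  {"travel": [0.002, -0.002, -0.132], "delta_rot": [0, 0, 0], "hand": 0.01},
  {"travel": [0.002, -0.002, -0.136], "delta_rot": [0, 0, 0], "hand": 0.01},
  {"travel": [0.002, -0.002, -0.136], "delta_rot": [0, 0, 0], "hand": 0.01},
  {"travel": [0.002, -0.002, -0.136], "delta_rot": [0, 0, 0], "hand": 0.01},
])

```text
time_s: 9.68
tcp_pos: [0.5364, -0.3142, 0.0702]
orientation: [2.492, 1.91, 0.0]
contact_force: [-0.3, -0.0, -0.4]
finger_gap: 0.021
```

Run:
```python
from cell import bot
from h import *
o=bot.observe(); f=bot.grab_frame("wrist"); print(o["tcp_pos"],o["contact_force"],o["finger_gap"])
cv2.imwrite("pics/l_z.png",cv2.resize(f[110:300,220:420],None,fx=3,fy=3,interpolation=cv2.INTER_CUBIC))
cv2.imwrite("pics/l_s.png",cv2.resize(bot.grab_frame("scene")[120:230,180:290],None,fx=5,fy=5,interpolation=cv2.INTER_CUBIC))
```

```text
[ 0.53635216 -0.31421934  0.07016164] [-0.3371408  -0.01124174 -0.41578933] 0.020971306309014122
```

View pics/l_z.png

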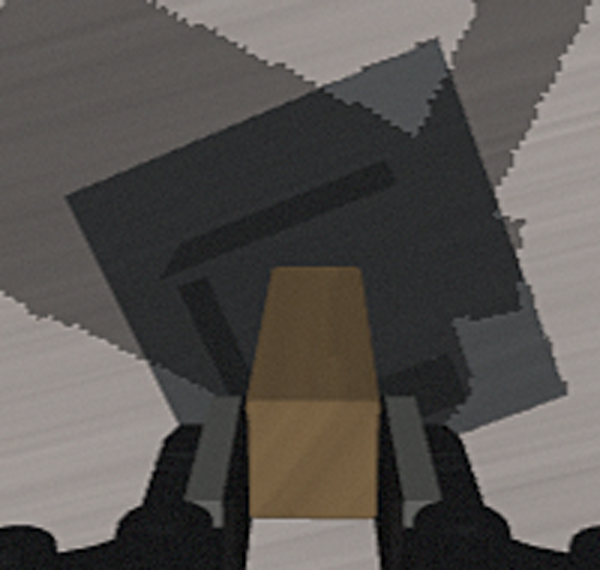

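View pics/l_s.png

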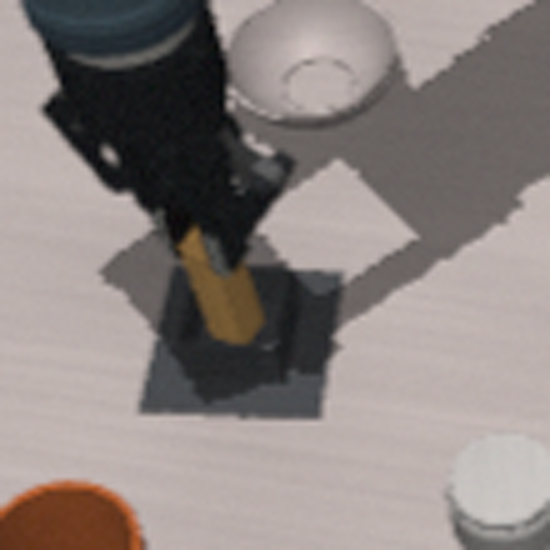

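Foot is in the well, about 6 mm over the floor and centred. Next I lower it until it touches.

Request:
send_rows([
  {"travel": [0, 0, -0.002], "delta_rot": [0, 0, 0], "hand": 0.01},
  {"travel": [0, 0, -0.004], "delta_rot": [0, 0, 0], "hand": 0.01},
  {"travel": [0, 0, -0.005], "delta_rot": [0, 0, 0], "hand": 0.01},
  {"travel": [0, 0, -0.006], "delta_rot": [0, 0, 0], "hand": 0.01},
  {"travel": [0, 0, -0.006], "delta_rot": [0, 0, 0], "hand": 0.01},
  {"travel": [0, 0, -0.006], "delta_rot": [0, 0, 0], "hand": 0.01},
])

```text
time_s: 10.52
tcp_pos: [0.5363, -0.314, 0.0643]
orientation: [2.493, 1.911, 0.0]
contact_force: [-1.7, 1.2, 6.1]
finger_gap: 0.0211
```

Request:
send_rows([
  {"travel": [0, 0, 0], "delta_rot": [0, 0, 0], "hand": 0.024},
  {"travel": [0, 0, 0], "delta_rot": [0, 0, 0], "hand": 0.03},
  {"travel": [0, 0, 0], "delta_rot": [0, 0, 0], "hand": 0.04},
  {"travel": [0, 0, 0], "delta_rot": [0, 0, 0], "hand": 0.05},
  {"travel": [0, 0, 0], "delta_rot": [0, 0, 0], "hand": 0.05},
  {"travel": [0, 0, 0], "delta_rot": [0, 0, 0], "hand": 0.05},
])

```text
time_s: 11.28
tcp_pos: [0.5359, -0.3138, 0.0634]
orientation: [-2.493, -1.911, 0.0]
contact_force: [0.0, 0.7, 0.3]
finger_gap: 0.0499
```

Run:
```python
from cell import bot
from h import *
o=bot.observe(); f=bot.grab_frame("wrist"); print(o["tcp_pos"],o["contact_force"],o["finger_gap"])
cv2.imwrite("pics/m_z.png",cv2.resize(f[110:300,220:420],None,fx=3,fy=3,interpolation=cv2.INTER_CUBIC))
```

```text
[ 0.53594478 -0.31384363  0.06337937] [0.02386505 0.68532532 0.32550334] 0.04994310966276088
```

View pics/m_z.png

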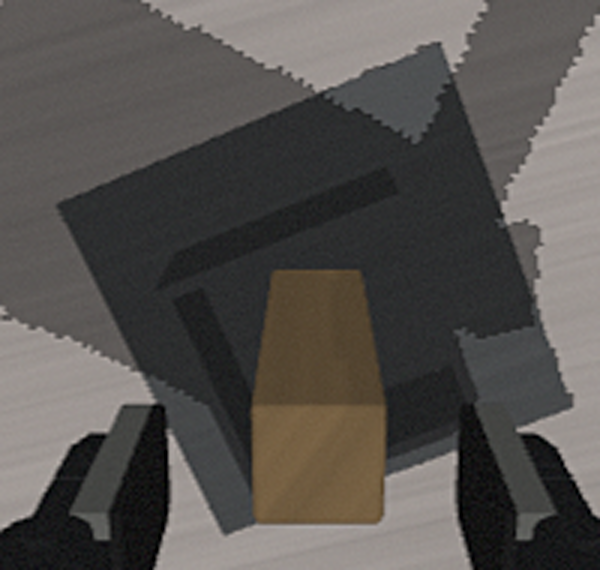

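Stick stands free and upright between the open pads. I'll withdraw straight up.

Request:
send_rows([
  {"travel": [0, 0, 0.02], "delta_rot": [0, 0, 0], "hand": 0.05},
  {"travel": [0, 0, 0.05], "delta_rot": [0, 0, 0], "hand": 0.05},
  {"travel": [0, 0, 0.09], "delta_rot": [0, 0, 0], "hand": 0.05},
  {"travel": [0, 0, 0.13], "delta_rot": [0, 0, 0], "hand": 0.05},
  {"travel": [0, 0, 0.15], "delta_rot": [0, 0, 0], "hand": 0.05},
  {"travel": [0, 0, 0.15], "delta_rot": [0, 0, 0], "hand": 0.05},
  {"travel": [0, 0, 0.15], "delta_rot": [0, 0, 0], "hand": 0.05},
  {"travel": [0, 0, 0.15], "delta_rot": [0, 0, 0], "hand": 0.05},
])

```text
time_s: 12.32
tcp_pos: [0.5351, -0.3132, 0.2112]
orientation: [-2.491, -1.909, 0.001]
contact_force: [-0.4, 1.0, -0.7]
finger_gap: 0.0503
```

Run:
```python
from cell import bot
from h import *
o=bot.observe(); T=wristT(bot,o); f=bot.grab_frame("wrist"); print(o["tcp_pos"],o["contact_force"],o["finger_gap"]); np.save("n_T.npy",T)
cv2.imwrite("pics/n_w.png",f)
cv2.imwrite("pics/n_s.png",cv2.resize(bot.grab_frame("scene")[110:260,180:440],None,fx=3,fy=3,interpolation=cv2.INTER_CUBIC))
```

```text
[ 0.53509608 -0.31317288  0.21124714] [-0.39128738  0.99402684 -0.74854468] 0.05031148279357795
```

View pics/n_w.png

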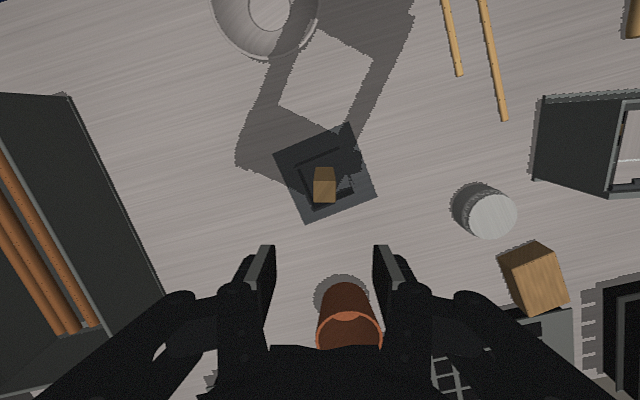

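View pics/n_s.png

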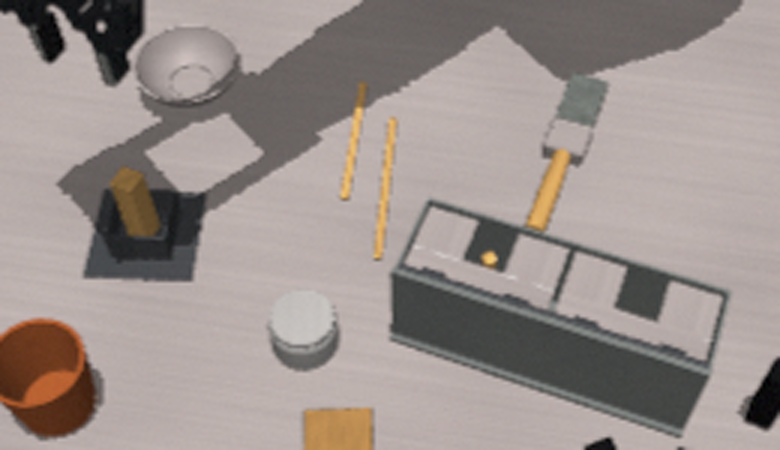

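Stick stands upright and centred in the well; both flaps are level and the round stick is in place. The gripper is clear of everything.

```bash
python3 -c "
from cell import bot
print(bot.hand_in()); print(bot.observe()['time_s'])"
```

```text
the job is handed in; nothing more can be done
None
the job is handed in; nothing more can be done
```

The square stick is standing in the steel well and the job is handed in; no verdict was reported. The last reading before hand-in was 12.3 s of the 45 s allowed.

- **Taking the stick:** I pressed the left bay's flap down with both open fingers and gripped the stick with the flap held down (21 mm opening). Then I lifted it about 140 mm and the flap sprang shut.
- **Placing it:** I lowered it into the well until about 6 N showed the foot on the floor, then opened the fingers and withdrew straight up.
- **Last pictures:** The stick stands upright near the well's centre. Both flaps are level and the round stick is still standing in its bay. The gripper was about 150 mm above its release height and touching nothing.
- **What I did not measure:** The flap angles and the stick's final tilt I judged by eye from the pictures.
- **Disagreements:** The cameras differed by 2–5 mm in y on the dispenser and by about 2–3 mm on the well's centre. For the grasp I went with the wrist camera; for the well I used the average of the top and wrist cameras. One move call was refused because the turn values were missing; nothing moved, and I sent it again.

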